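# Key the T-handle into the cam vise and clamp the turning blank

## Task

The turning blank lies loose in the cam vise. The vise's T-handle stands in the bore of the cam but is not home: its shaft rests on top of the two keys inside. Turn it until its keyways meet the keys and it drops fully home, then turn it on clockwise (seen from above) to the stop, so that the vise clamps the blank, and let go with the T-handle left fully home in the bore.

Things in the scene. Friction and masses are not known exactly. Their poses are not given: they have to be found in the camera images.
- tee_hub (a point): Centre of the hub of the loose steel T-handle (0.36 to 0.56 kg, stands upright in the bore). The hub is a dark block with flat faces, 44 mm (x) by 32 mm (y) by 30 mm (z), to be gripped across its 32 mm (y) from above; clear below its faces for 13 mm, where a 40 mm flange begins. x runs along the cross-bar (12 mm round, ball ends, 162 mm over all, level with this point), z up.
- tee_foot (a point): Centre of the lower end of the T-handle's shaft, 85 mm below the hub's centre, same axes. The shaft is 28 mm in diameter and 50 mm long up to the flange, which is 7 mm thick. Two opposite keyways 12 mm wide run its whole length on the +x and -x sides, below the cross-bar. A half turn makes no difference.
- cam_mouth (a point): Centre of the mouth of the upright bore (30 mm dia., 52 mm deep), level with the top of the steel cam, a spiral disc 30 to 50 mm in radius; 78 mm above the bench. z up; the frame turns with the cam; its x and -x point at the keys, which two dark lines on the cam's top mark. The hub's centre is 60 mm above this point while resting on the keys, 35 mm when home.
- key_tops (a point): Point on the bore's axis level with the tops of the two keys, 25 mm below the mouth. The keys, 9 mm wide, stand on opposite sides of the bore (+x and -x of this frame) down to its floor. They enter the keyways, and the shaft drops 25 mm till its flange meets the cam, when this x axis and the T-handle's agree within about 6 degrees, or differ by a half turn.
- cam (a joint): Turn of the cam about its upright axis, rad, growing clockwise seen from above: 0 open, 1.2 at its closing stop. It starts at 0 to 0.2. Stiff (0.25 Nm of friction) and stays where it is left; only the keyed T-handle turns it. The jaw follows it, 9 mm over the whole turn.
- pad_face (a point): Centre of the clamping face of the sprung jaw pad, a wood-faced plate 70 mm wide and 48 mm high; y points to the blank and the fence. It meets the blank at about half of the turn and its springs (4 N a mm) then yield by up to about 4 mm.
- blank_mid (a point): Centre of the loose eight-sided wood blank, about 66 by 65 mm and 53 mm high, 0.08 to 0.16 kg, lying on the vise's board between pad and fence with about 5 mm of play. Its top is about 75 mm above the bench.
- pad: The sprung jaw pad itself; its origin lies on the board's underside level, at the pad's rear.
- blank: The wood blank itself; its origin is the centre of its underside.

How it is judged:
On the way:
1. the T-handle has dropped onto the keys (z of tee_hub in the frame of cam_mouth below 0.039 m), for 0.2 s.
At the end, for the whole second after the job is handed in: T-handle upright and fully home in the bore (flange within 2.5 mm of the cam, keyed), cam turned to within 0.15 rad of its closing stop (1.2 rad), the pad pressing on the blank with more than 5 N, the blank flat on the board (within 7 degrees) and still (z of tee_hub in the frame of cam_mouth below 0.0375 m and angle between the x axis of tee_hub and the x axis of cam_mouth, either way round below 0.17 rad and angle between tee_hub's own z axis and vertical below 0.1 rad and value of joint cam above 1.05 rad and contact force between pad and blank above 5 N and angle between blank_mid's own z axis and vertical below 0.12 rad and linear speed of blank below 0.02 m/s and height (world z) of blank_mid below 0.058 m); the robot touches nothing.
It also fails if it takes over 42 s, if anything falls off the work surface, if the arm or the gripper's body presses on something with over 40 N, if the wrist force passes 120 N, or if a joint passes its speed limit or range.

## Robot

A 7-joint arm with a two-finger parallel gripper is mounted at the origin on a cart in front of the work surface, level with it; the furniture and walls round the work are solid. World frame = base frame: x ahead of the robot, y to its left, z up, the work surface at z = 0. Lengths are in m, angles in rad, forces in N, time in s.
With the tool pointing down it reaches from about 0.425 to 0.875 m from the base axis. Payload 4.7 kg.
Tool frame: the origin (TCP) lies midway between the tips of the shut fingers; the grasp point (between the pads) lies 19 mm behind it; x points along the fingers, y is the direction in which the jaws open and shut, and the axes are right-handed (so a half turn about x gives the same grasp; the last joint's range is limited). The gripper opens to 85 mm and grips with 20 to 120 N. Pads are 22 mm wide; open, the fingers measure 114 mm over their backs; the gripper's body (76 mm by 85 mm) begins 54 mm behind the grasp point. The pads swing forward as they close: fully open they stand 13 mm farther back than shut.
Start: joints at [1.133, 0.321, -0.07, 1.45, 0.023, 1.371, -0.057], TCP at [0.284, -0.585, 0.231] pointing down, gripper open.
Joint ranges: [-2.86, 2.86], [-0.3, 2.09], [-1.38, 1.24], [0.06, 2.45], [-1.56, 4.7], [0.09, 2.05], [-2.69, 2.69]. Speed limits (rad/s): [2.57, 2.57, 3.14, 3.14, 3.14, 3.14, 3.14].

## Interface

Orientations are given as a unit quaternion [x, y, z, w].
In Python, from workcell import manip gives the robot as it stands.
- The arm moves only by the tool apply_moves, never from a script. Its argument "deltas" is a list that holds one entry, the list of rows, each a list of 7 numbers: the shift along the world's x, y, z in cm, then the turn, a rotation vector about the world's x, y, z in rad, then the opening, from 0 (shut) to 1 (fully open). A call has 1 to 5 rows; each row is the pose to reach, as a shift and turn from the pose commanded when the call began; what a row does not reach only later rows make up. A row lasts 1/12 s, in which the tool goes at most 41.7 mm and 7.16 degrees, less where a joint would pass 70% of its speed; a pose out of reach is approached as far as the arm can. A call with a gripper value outside its range is refused whole. The fingers move at their own pace and stop on an object; "squeeze" is the grip in N (left out, the last holds). Time passes only in rows, so rows that repeat a pose let the fingers close. It gives the time, the measured TCP pose, the force and the opening at its end, in the units of the state.
- manip.state(): the state, without advancing time (a new reading comes with each control period).
- manip.read_camera(name): name is "scene" or "side" or "wrist"; returns a dict with "frame" (420x560x3 uint8, red, green, blue), "fx", "fy", "cx", "cy" (pixels), "rvec" (rotation vector, rad) and "tvec" (3), from world to camera coordinates, as OpenCV has them. Camera axes: x right, y down, z forward; pixel columns grow to the right and rows downward; lengths in m; the calibration is good to about 2 mm. A picture is of the moment at which its call begins. There is no depth.
- manip.close_job(): hands the job in, once; it reports no verdict.
The state is a dict: "t": time; "joint_pos": joint angles; "joint_vel": joint speeds; "joint_efforts": joint torques, N m; "ee_pos": TCP position; "orientation": TCP orientation; "force": force on the tool from outside, world axes, zero at the start; "wrist_torque": the same for the moment, N m; "width": opening from 0.0 (shut) to 1.0 (fully open).
Only numpy, scipy, OpenCV 4.12 (cv2) and the standard library are available. Lean on these libraries where they do the work, as an engineer would, in place of code of your own. Each camera call takes 0.05 s, during which the arm holds its last target.

## Working session

There is one attempt and no reset: what is moved stays moved. The work goes in short steps, Python scripts to look and compute and a tool call to move; the robot and the scene stay as the last step left them, time stands still between calls to the robot, and variables do not carry over. Pictures are saved under pics/ and viewed, and the job is handed in when it is done.

Besides the shell and the picture viewer there is one more tool, called after "Emit:" as name(argument=value, ...), one argument or row to a line, values as JSON. apply_moves: Moves the arm, as the interface text tells. Its arguments: {"type":"object","properties":{"deltas":{"type":"array","items":{"type":"array","items":{"type":"array","items":{"type":"number"}}}},"squeeze":{"type":"number"}},"required":["deltas"]}

```bash
ls; mkdir -p pics; cat > h.py <<'E'
import numpy as np, cv2
from workcell import manip
def cam(name):
    d=manip.read_camera(name); R,_=cv2.Rodrigues(np.array(d['rvec'],float)); t=np.array(d['tvec'],float).ravel()
    K=np.array([[d['fx'],0,d['cx']],[0,d['fy'],d['cy']],[0,0,1]]); return d['frame'],K,R,t
def onplane(c,u,v,z):
    _,K,R,t=c; o=-R.T@t; r=R.T@np.linalg.solve(K,[u,v,1]); return o+r*(z-o[2])/r[2]
def proj(c,p):
    _,K,R,t=c; q=K@(R@np.array(p)+t); return q[:2]/q[2]
def save(c,n): cv2.imwrite('pics/'+n,cv2.cvtColor(c[0],cv2.COLOR_RGB2BGR))
E
python3 - <<'E'
from h import *
for n in ['scene','side','wrist']:
    c=cam(n); save(c,n+'0.png'); print(n,-c[2].T@c[3],c[1][0,0])
s=manip.state(); print(s['t'],s['ee_pos'],s['orientation'],s['width'],s['force'])
E
```

```text
pics
scene [0.19518792 0.91247661 0.46392992] 407.02552613049494
side [0.48880744 0.99379575 0.45950219] 507.18993251410905
wrist [ 0.34327458 -0.55298373  0.37272557] 362.3209474505183
0.15 [ 0.28355855 -0.58444177  0.23045663] [-0.68899191 -0.15888752  0.68928605 -0.15789122] 0.997967926181028 [-0.12451251 -0.66298231 -0.23393262]
```

View pics/scene0.png

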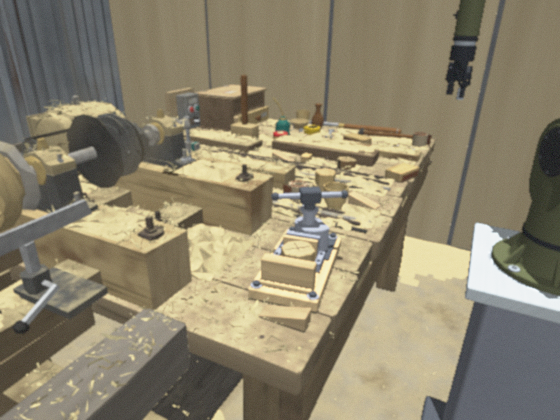

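View pics/side0.png

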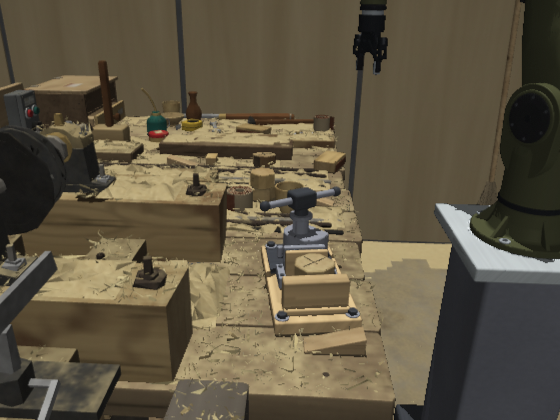

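View pics/wrist0.png

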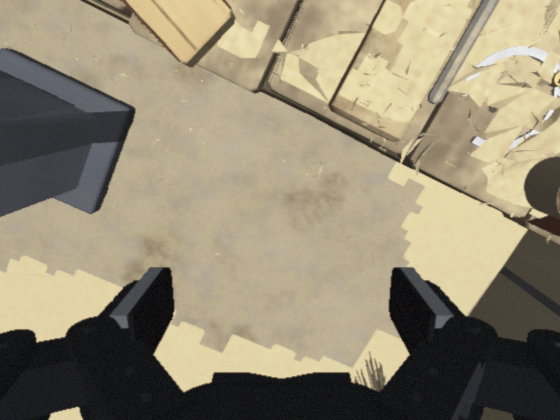

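The scene view shows the T-handle at about (311,193). In the side view its hub is at about (302,200), with ball ends near (265,205) and (336,191). The wrist camera doesn't see the vise yet. I'll zoom in and cast rays.

```bash
python3 - <<'E'
from h import *
a=cam('scene');b=cam('side')
za=cv2.resize(a[0][170:310,240:350],None,fx=4,fy=4,interpolation=cv2.INTER_CUBIC)
zb=cv2.resize(b[0][175:325,250:370],None,fx=4,fy=4,interpolation=cv2.INTER_CUBIC)
for z,n in((za,'za'),(zb,'zb')): cv2.imwrite(f'pics/{n}.png',z[...,::-1])
for c,l in((b,[(265,205),(336.5,191),(302,200)]),(a,[(276,196),(345,191),(311,193)])):
    for p in l: print(p,onplane(c,*p,0.138))
E
```

```text
(265, 205) [0.53633505 0.22262234 0.138     ]
(336.5, 191) [0.41415043 0.1477377  0.138     ]
(302, 200) [0.47533405 0.1954919  0.138     ]
(276, 196) [0.53807774 0.21949637 0.138     ]
(345, 191) [0.42056316 0.12499843 0.138     ]
(311, 193) [0.48050593 0.17005354 0.138     ]
```

View pics/za.png

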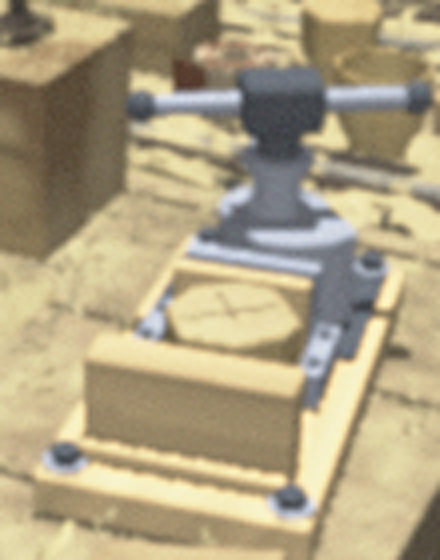

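View pics/zb.png

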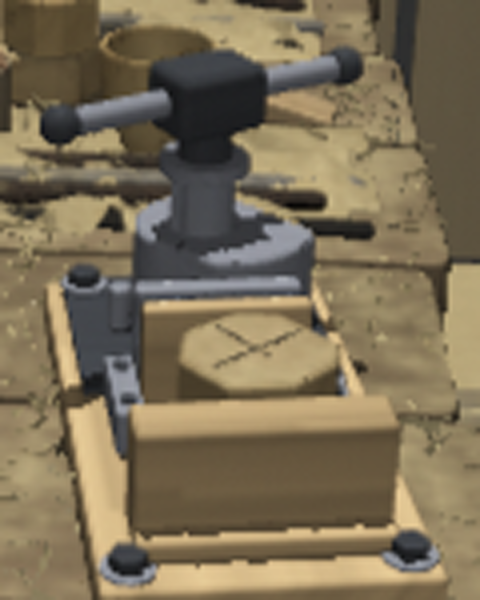

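In the zooms, the ball ends are at side (265,206.2) and (336.5,191.5), and at scene (275.2,196) and (344.5,194.2). I'll triangulate them.

```bash
cat >> h.py <<'E'
def tri(a,pa,b,pb):
    P=[c[1]@np.hstack([c[2],c[3][:,None]]) for c in(a,b)]
    X=cv2.triangulatePoints(P[0],P[1],np.array(pa,float).reshape(2,1),np.array(pb,float).reshape(2,1)).ravel(); return X[:3]/X[3]
E
python3 - <<'E'
from h import *
a=cam('scene');b=cam('side')
B=[tri(a,(275.2,196),b,(265,206.2)),tri(a,(344.5,194.2),b,(336.5,191.5))]
print(B,np.linalg.norm(B[0]-B[1]),(B[0]+B[1])/2)
for c,l in((b,[(265,206.2),(336.5,191.5)]),(a,[(275.2,196),(344.5,194.2)])):
    P=[onplane(c,*p,0.138) for p in l];d=P[0]-P[1];print((P[0]+P[1])/2,np.linalg.norm(d),np.arctan2(d[1],d[0]))
s=manip.state()
from scipy.spatial.transform import Rotation as Ro
print(Ro.from_quat(s['orientation']).as_matrix(),s['ee_pos'],s['t'])
E
```

```text
[array([0.53612882, 0.22743841, 0.13923157]), array([0.41430659, 0.14837284, 0.13850543])] 0.145232731318401 [0.47521771 0.18790562 0.1388685 ]
[0.47515679 0.18897704 0.138     ] 0.14428413079755334 0.5671267367902589
[0.47774018 0.18148213 0.138     ] 0.14591743872843196 0.5606688386174851
[[-1.92261011e-04  4.36617497e-01 -8.99647222e-01]
 [ 3.21094406e-04 -8.99647165e-01 -4.36617538e-01]
 [-9.99999930e-01 -3.72816220e-04  3.27716378e-05]] [ 0.28370281 -0.5846969   0.23109031] 0.35
```

Emit:
apply_moves(
  deltas=[
    [[2.4,2.1,1.4,0,0,0.11,1],[4.8,4.2,2.8,0,0,0.22,1],[7.2,6.4,4,0,0,0.33,1],[9.6,8.5,5,0,0,0.44,1],[12,10.6,6,0,0,0.55,1]],
  ],
)

```text
t: 0.77
ee_pos: [0.4048, -0.4777, 0.2922]
orientation: [0.619, 0.341, -0.619, 0.341]
force: [-0.1, -0.7, -0.2]
width: 0.998
```

Emit:
apply_moves(
  deltas=[
    [[1.7,2.6,0.4,0,0,0.11,1],[3.5,5.1,0.8,0,0,0.22,1],[5.2,7.7,1.2,0,0,0.33,1],[7,10.2,1.6,0,0,0.44,1],[8.7,12.8,2,0,0,0.55,1]],
  ],
)

```text
t: 1.18
ee_pos: [0.4915, -0.3496, 0.3117]
orientation: [-0.503, -0.496, 0.503, -0.497]
force: [0.5, -1.1, 0.5]
width: 1.007
```

Emit:
apply_moves(
  deltas=[
    [[1,2.8,0,0,0,0.11,1],[2,5.6,0,0,0,0.22,1],[3,8.4,0,0,0,0.33,1],[4,11.2,0,0,0,0.44,1],[5,14,0,0,0,0.55,1]],
  ],
)

```text
t: 1.6
ee_pos: [0.541, -0.2094, 0.3115]
orientation: [0.35, 0.614, -0.35, 0.615]
force: [0.2, -1.1, -0.2]
width: 0.994
```

Emit:
apply_moves(
  deltas=[
    [[0.3,2.8,0,0,0,0.11,1],[0.5,5.6,0,0,0,0.22,1],[0.8,8.5,0,0,0,0.33,1],[1,11.4,0,0,0,0.44,1],[1.3,14.3,0,0,0,0.55,1]],
  ],
)

```text
t: 2.02
ee_pos: [0.5536, -0.0665, 0.3115]
orientation: [0.17, 0.686, -0.17, 0.687]
force: [0.2, 0.4, 0.3]
width: 0.999
```

Emit:
apply_moves(
  deltas=[
    [[-0.5,2.7,0,0,0,0.11,1],[-0.9,5.4,0,0,0,0.22,1],[-1.4,8.1,0,0,0,0.33,1],[-1.9,10.9,0,0,0,0.44,1],[-2.3,13.6,0,0,0,0.55,1]],
  ],
)

```text
t: 2.43
ee_pos: [0.5302, 0.0696, 0.3115]
orientation: [-0.023, 0.707, 0.023, 0.707]
force: [0.7, -0.1, 0.7]
width: 0.998
```

Emit:
apply_moves(
  deltas=[
    [[-1.1,2.4,0,0,0,0.1,1],[-2.2,4.8,0,0,0,0.2,1],[-3.3,7.2,0,0,0,0.3,1],[-4.5,9.6,0,0,0,0.4,1],[-5.6,12,0,0,0,0.51,1]],
  ],
)

```text
t: 2.85
ee_pos: [0.4739, 0.1893, 0.3115]
orientation: [-0.201, 0.678, 0.2, 0.678]
force: [1.1, 1.1, -0.4]
width: 1.0
```

```bash
python3 - <<'E'
from h import *
c=cam('wrist'); save(c,'w1.png'); b=cam('side'); save(b,'s1.png'); s=manip.state(); print(s['t'],s['ee_pos'],s['joint_pos'])
from scipy.spatial.transform import Rotation as Ro
y=Ro.from_quat(s['orientation']).as_matrix()[:,1]; print(np.arctan2(y[1],y[0]), proj(c,[.475,.188,.138]), -c[2].T@c[3])
E
```

```text
2.95 [0.47214656 0.19361868 0.31203022] [ 0.46504198  0.03547564 -0.91732988  1.63658204  0.02741686  1.48222042
  1.6973975 ]
2.1517732576414197 [276.10473281 189.07860383] [0.41615042 0.15479588 0.45389207]
```

View pics/w1.png

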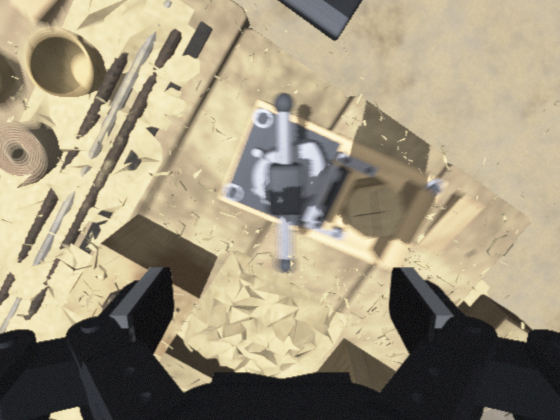

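The picture is blurred by motion. It shows the handle centred near (286,185), with the ball ends at (284,102) and (286,266). I'll let it settle and retake.

Emit:
apply_moves(
  deltas=[
    [[0,0,0,0,0,0,1]],
  ],
)

```text
t: 3.03
ee_pos: [0.4743, 0.1892, 0.3116]
orientation: [-0.2, 0.678, 0.199, 0.679]
force: [-0.1, -0.7, -0.2]
width: 1.002
```

```bash
python3 - <<'E'
from h import *
c=cam('wrist'); save(c,'w2.png')
cv2.imwrite('pics/w2z.png',cv2.resize(c[0][80:280,200:400],None,fx=3,fy=3,interpolation=cv2.INTER_CUBIC)[...,::-1])
s=manip.state(); print(s['t'],s['ee_pos'])
E
```

```text
3.0833 [0.47496685 0.18768843 0.31145465]
```

View pics/w2z.png

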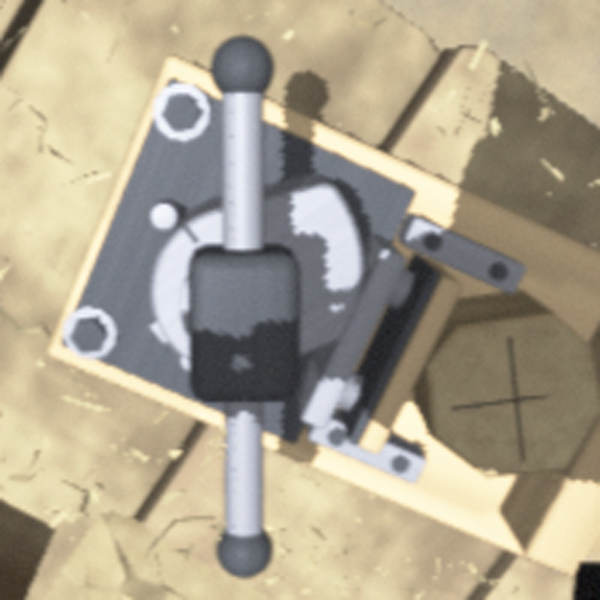

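```bash
python3 - <<'E'
from h import *
c=cam('wrist')
s=manip.state();print(s['t'])
f=c[0][130:215,240:335]
g=np.clip((f/255.)**0.6*255,0,255).astype(np.uint8)
cv2.imwrite('pics/w3z.png',cv2.resize(g,None,fx=7,fy=7,interpolation=cv2.INTER_CUBIC)[...,::-1])
for p in [(.475,.188,.138),(.475,.188,.078)]: print(proj(c,p),(proj(c,p)-[240,130])*7)
# balls
P=[onplane(c,200+x/3,80+y/3,.138) for x,y in((242,66),(244,549))];print(P,(P[0]+P[1])/2,np.arctan2(*(P[0]-P[1])[[1,0]]),np.linalg.norm(P[0]-P[1]))
E
```

```text
3.1333
[278.35328579 189.15253693] [268.47300051 414.0677585 ]
[278.7503137  177.19071306] [271.2521959  330.33499141]
[array([0.41131605, 0.14967149, 0.138     ]), array([0.53335597, 0.22855161, 0.138     ])] [0.47233601 0.18911155 0.138     ] -2.567789782084102 0.14531281551126607
```

View pics/w3z.png

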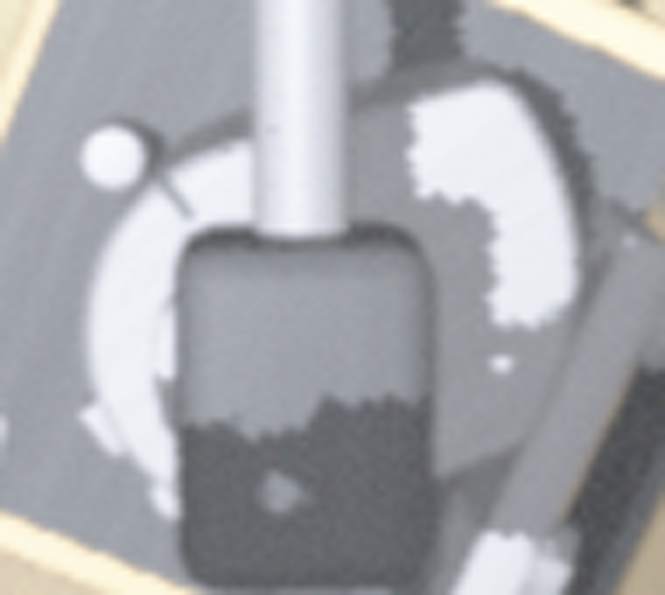

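The zoomed crop shows one dark mark on the cam's top, from about (163,172) to (192,215), which is frame (263.3,154.6) to (267.4,160.7). The opposite one is hidden under the hub and bar.

```bash
python3 - <<'E'
from h import *
c=cam('wrist')
P=[onplane(c,240+x/7,130+y/7,.078) for x,y in((163,172),(192,215))]
d=P[0]-P[1]; print(P,'line dir',np.arctan2(d[1],d[0]))
for C in [(.4723,.1891),(.4752,.188)]:
  for p in P: v=p[:2]-C; print(C,np.hypot(*v),np.arctan2(v[1],v[0]))
m=(P[0]+P[1])/2
P=[onplane(c,200+x/3,80+y/3,.138) for x,y in((242,66),(244,549))]
print(np.arctan2(*(P[1]-P[0])[[1,0]]))
E
```

```text
[array([0.46388315, 0.1611802 , 0.078     ]), array([0.46695526, 0.16813773, 0.078     ])] line dir -1.9866033593452366
(0.4723, 0.1891) 0.02916091004487072 -1.8635969206057115
(0.4723, 0.1891) 0.021632918293315723 -1.820446509338097
(0.4752, 0.188) 0.02910966943703589 -1.9700882672771374
(0.4752, 0.188) 0.02150547895702799 -1.96424779764104
0.5723375649216461
```

The mark puts the key axis at about 1.24 rad (mod π), and the bar is at 0.57. So I need to turn about 0.67 CCW, drop, then turn CW. Descending to grip.

Emit:
apply_moves(
  deltas=[
    [[-0.1,0,-3.5,0,0,-0.01,1],[-0.1,0,-7,0,0,-0.01,1],[-0.1,0,-10.5,0,0,-0.01,1],[-0.1,0,-13,0,0,-0.01,1],[-0.1,0,-15,0,0,-0.01,1]],
  ],
)

```text
t: 3.6
ee_pos: [0.4732, 0.1862, 0.1586]
orientation: [-0.194, 0.681, 0.194, 0.679]
force: [1.0, -0.7, 0.3]
width: 1.003
```

```bash
python3 - <<'E'
from h import *
c=cam('wrist'); save(c,'w4.png'); s=manip.state(); print(s['t'],s['ee_pos'],s['force'])
b=cam('side');cv2.imwrite('pics/s4.png',cv2.resize(b[0][120:320,220:400],None,fx=3,fy=3)[...,::-1])
E
```

```text
3.65 [0.47128665 0.18535112 0.15553552] [-2.01040924 -0.73797513 -1.4431923 ]
```

View pics/w4.png

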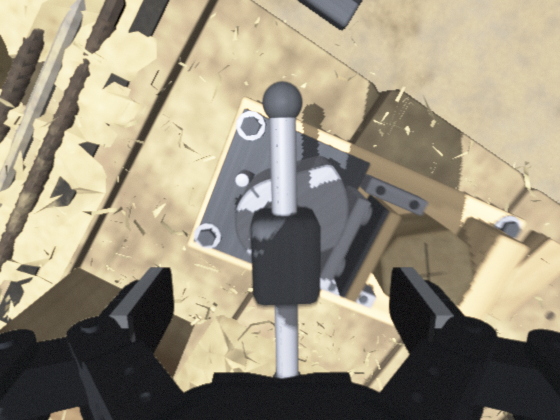

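View pics/s4.png

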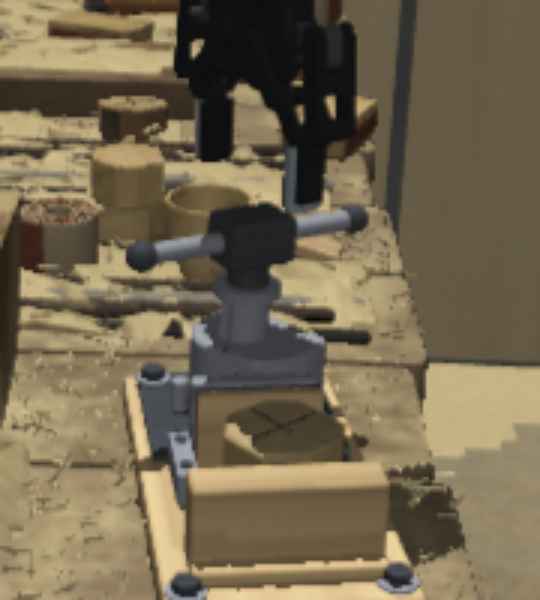

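In the wrist view the hub, at (285,258), is centred between the fingers. The side view shows the fingers straddling it, clear of the bar. I'll lower the rest of the way and close.

Emit:
apply_moves(
  deltas=[
    [[0,0.1,-1.5,0,0,0,1],[0,0.1,-3,0,0,0,1],[0,0.1,-4.2,0,0,0,1],[0,0.1,-4.2,0,0,0,0.6],[0,0.1,-4.2,0,0,0,0.3]],
  ],
  squeeze=60,
)

```text
t: 4.12
ee_pos: [0.4741, 0.1889, 0.1198]
orientation: [-0.195, 0.68, 0.195, 0.68]
force: [0.3, -0.1, -0.4]
width: 0.749
```

Emit:
apply_moves(
  deltas=[
    [[0,0,0,0,0,0,0.15],[0,0,0,0,0,0,0],[0,0,0,0,0,0,0],[0,0,0,0,0,0,0],[0,0,0,0,0,0,0]],
  ],
  squeeze=60,
)

```text
t: 4.53
ee_pos: [0.4749, 0.1892, 0.1206]
orientation: [-0.196, 0.679, 0.195, 0.68]
force: [0.4, -1.6, 6.7]
width: 0.364
```

Gripped: 0.364 × 85 ≈ 31 mm, and the hub is 32 mm. Now turning CCW.

Emit:
apply_moves(
  deltas=[
    [[0,0,0,0,0,0.1,0],[0,0,0,0,0,0.2,0],[0,0,0,0,0,0.3,0],[0,0,0,0,0,0.4,0],[0,0,-0.1,0,0,0.5,0]],
  ],
)

```text
t: 4.95
ee_pos: [0.4753, 0.189, 0.1198]
orientation: [-0.36, 0.608, 0.358, 0.61]
force: [-0.2, -1.4, 6.5]
width: 0.366
```

Emit:
apply_moves(
  deltas=[
    [[0,0,-0.2,0,0,0.02,0],[0,0,-0.3,0,0,0.04,0],[0,0,-0.4,0,0,0.07,0]],
  ],
)

```text
t: 5.2
ee_pos: [0.4743, 0.1886, 0.114]
orientation: [-0.379, 0.597, 0.378, 0.598]
force: [2.9, -1.1, -2.5]
width: 0.368
```

Lowered 5 mm with no contact force, so it may have entered the keyways. Continuing down gently.

Emit:
apply_moves(
  deltas=[
    [[0,0,-0.3,0,0,0.01,0],[0,0,-0.6,0,0,0.02,0],[0,0,-0.9,0,0,0.03,0]],
  ],
)

```text
t: 5.45
ee_pos: [0.4746, 0.1888, 0.1051]
orientation: [-0.388, 0.591, 0.387, 0.592]
force: [3.8, -2.7, -1.0]
width: 0.367
```

```bash
python3 - <<'E'
from h import *
b=cam('side');a=cam('scene');s=manip.state(); print(s['t'],s['ee_pos'],s['force'],s['wrist_torque'],s['joint_pos'][6])
cv2.imwrite('pics/s5.png',np.hstack([cv2.resize(b[0][120:320,220:380],None,fx=2.5,fy=2.5),cv2.resize(a[0][120:320,220:380],None,fx=2.5,fy=2.5)])[...,::-1])
E
```

```text
5.55 [0.47444991 0.18865152 0.10470712] [ 5.46592171 -2.5023902  -6.12649458] [-0.36774948 -1.3984242  -0.05453012] 2.112650099282747
```

View pics/s5.png

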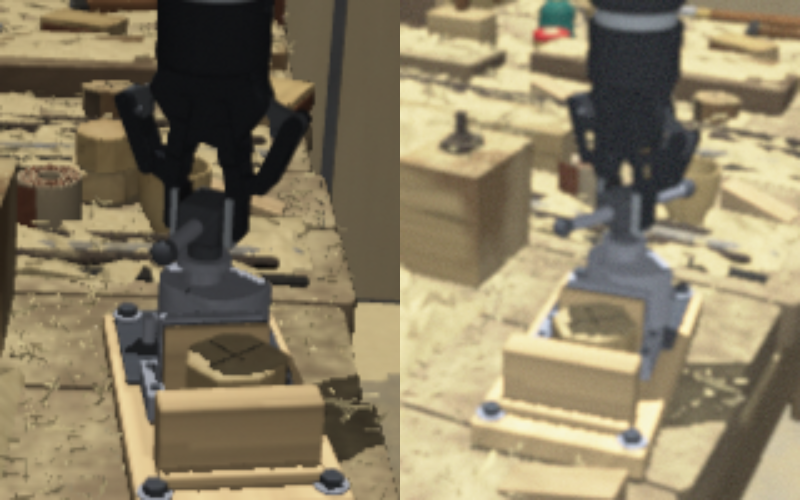

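Both views show the handle moving down with the gripper, and the hub is now near the cam. TCP is 15.5 mm down of 25. Continuing.

Emit:
apply_moves(
  deltas=[
    [[0,0,-0.3,0,0,0,0],[0,0,-0.6,0,0,0,0],[0,0,-0.9,0,0,0,0],[0,0,-1.1,0,0,0,0]],
  ],
)

```text
t: 5.88
ee_pos: [0.4751, 0.1891, 0.096]
orientation: [-0.388, 0.591, 0.387, 0.592]
force: [-1.6, -5.2, 18.3]
width: 0.366
```

It's home: 24.5 mm down, with 18 N of contact. I'll ease the downward force, raise the squeeze, and turn CW.

Emit:
apply_moves(
  deltas=[
    [[0,0,0.1,0,0,0,0],[0,0,0.1,0,0,-0.08,0],[0,0,0.1,0,0,-0.16,0],[0,0,0.1,0,0,-0.24,0],[0,0,0.1,0,0,-0.32,0]],
  ],
  squeeze=110,
)

```text
t: 6.3
ee_pos: [0.4757, 0.1878, 0.096]
orientation: [-0.288, 0.645, 0.286, 0.647]
force: [9.0, -2.2, 4.6]
width: 0.361
```

```bash
cat >st.py <<'E'
from h import *
from scipy.spatial.transform import Rotation as Ro
s=manip.state(); y=Ro.from_quat(s['orientation']).as_matrix()[:,1]
print(s['t'],np.round(s['ee_pos'],4),'F',np.round(s['force'],1),'T',np.round(s['wrist_torque'],2),'yaw-90deg',np.arctan2(y[1],y[0])-np.pi/2,'w',s['width'],'j7',s['joint_pos'][6])
E
python3 st.py
```

```text
6.3 [0.4757 0.1878 0.096 ] F [ 9.  -2.2  4.6] T [-2.52 -0.48  0.05] yaw-90deg 0.8361752507759843 w 0.36144112010670265 j7 1.795684469165884
```

Emit:
apply_moves(
  deltas=[
    [[0,0,0,0,0,-0.08,0],[0,0,0,0,0,-0.16,0],[0,0,0,0,0,-0.24,0],[0,0,0,0,0,-0.32,0],[0,0,0,0,0,-0.4,0]],
  ],
)

```text
t: 6.72
ee_pos: [0.4756, 0.1878, 0.096]
orientation: [-0.154, 0.689, 0.152, 0.691]
force: [5.9, -4.5, 3.2]
width: 0.356
```

```bash
python3 st.py
```

```text
6.7167 [0.4756 0.1878 0.096 ] F [ 5.9 -4.5  3.2] T [-0.67 -2.47  0.22] yaw-90deg 0.4362095257991503 w 0.3555937192462643 j7 1.4149386349345094
```

Emit:
apply_moves(
  deltas=[
    [[0,0,0,0,0,-0.06,0],[0,0,0,0,0,-0.12,0],[0,0,0,0,0,-0.18,0],[0,0,0,0,0,-0.24,0]],
  ],
)

```text
t: 7.05
ee_pos: [0.4756, 0.1879, 0.0961]
orientation: [-0.07, 0.703, 0.069, 0.705]
force: [2.7, -5.1, 0.8]
width: 0.354
```

```bash
python3 st.py
```

```text
7.05 [0.4756 0.1879 0.0961] F [ 2.7 -5.1  0.8] T [-1.07 -1.68  0.6 ] yaw-90deg 0.1973118525281683 w 0.35375096281224655 j7 1.1860112890417827
```

Emit:
apply_moves(
  deltas=[
    [[0,0,0,0,0,-0.05,0],[0,0,0,0,0,-0.1,0],[0,0,0,0,0,-0.1,0]],
  ],
)

```text
t: 7.3
ee_pos: [0.4756, 0.1879, 0.0961]
orientation: [-0.035, 0.705, 0.034, 0.707]
force: [2.3, -4.2, 1.9]
width: 0.356
```

```bash
python3 st.py
```

```text
7.3 [0.4756 0.1879 0.0961] F [ 2.3 -4.2  1.9] T [-1.14 -1.67  0.43] yaw-90deg 0.09776073477870018 w 0.35582646688308806 j7 1.0904182545146552
```

Emit:
apply_moves(
  deltas=[
    [[0,0,0,0,0,-0.05,0],[0,0,0,0,0,-0.05,0]],
  ],
)

```text
t: 7.47
ee_pos: [0.4756, 0.188, 0.0961]
orientation: [-0.018, 0.706, 0.016, 0.708]
force: [5.4, -5.5, 2.6]
width: 0.356
```

```bash
python3 st.py
```

```text
7.4667 [0.4756 0.188  0.0961] F [ 5.4 -5.5  2.6] T [-1.04 -2.72  0.09] yaw-90deg 0.0479330532053206 w 0.3555157032434509 j7 1.0423395331550214
```

No stop yet. Continuing in small steps.

Emit:
apply_moves(
  deltas=[
    [[0,0,0,0,0,-0.04,0],[0,0,0,0,0,-0.08,0],[0,0,0,0,0,-0.08,0]],
  ],
)

```text
t: 7.72
ee_pos: [0.4756, 0.188, 0.0961]
orientation: [0.009, 0.706, -0.011, 0.708]
force: [6.2, -6.4, 2.9]
width: 0.364
```

```bash
python3 st.py; python3 - <<'E'
from h import *
b=cam('side');a=cam('scene')
cv2.imwrite('pics/s6.png',np.hstack([cv2.resize(b[0][120:320,220:380],None,fx=2.5,fy=2.5),cv2.resize(a[0][120:320,220:380],None,fx=2.5,fy=2.5)])[...,::-1])
save(cam('wrist'),'w6.png')
E
```

```text
7.7167 [0.4756 0.188  0.0961] F [ 6.2 -6.4  2.9] T [-1.21 -1.05  1.46] yaw-90deg -0.027727389641160727 w 0.36401829905471444 j7 0.9681673787549114
```

View pics/s6.png

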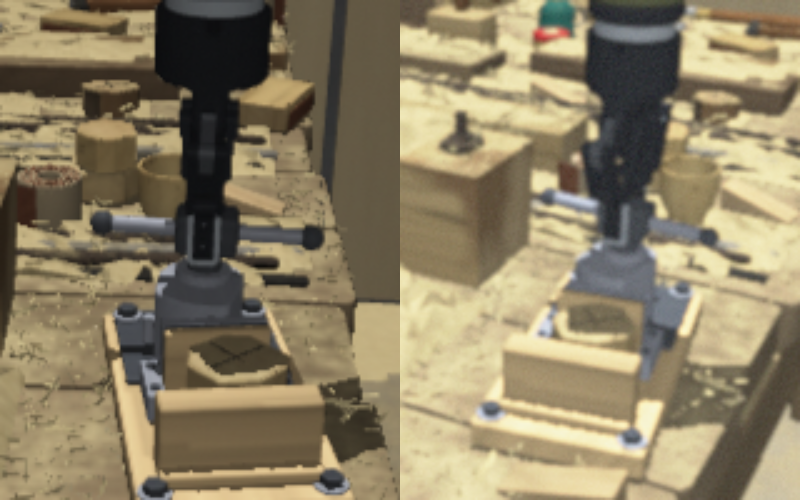

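View pics/w6.png

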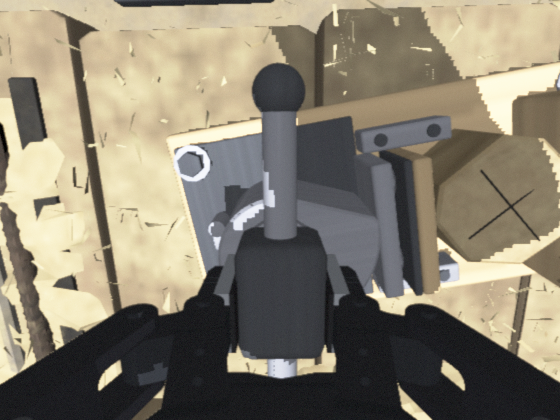

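The wrist view shows the pad against the blank, the bar vertical in the picture and the hub held. Moment z has jumped to 1.46 Nm and the opening grew, which suggests the stop. One confirming nudge.

Emit:
apply_moves(
  deltas=[
    [[0,0,0,0,0,-0.04,0],[0,0,0,0,0,-0.04,0]],
  ],
)

```text
t: 8.03
ee_pos: [0.4756, 0.188, 0.0961]
orientation: [0.021, 0.705, -0.023, 0.708]
force: [5.6, -6.3, 3.2]
width: 0.354
```

```bash
python3 st.py
```

```text
8.0333 [0.4756 0.188  0.0961] F [ 5.6 -6.3  3.2] T [-1.16 -1.19  2.73] yaw-90deg -0.06267922750019994 w 0.3540162714896913 j7 0.9326681732790516
```

Moment is now 2.73 Nm against the hard stop. I'll relieve it and release.

Emit:
apply_moves(
  deltas=[
    [[0,0,0,0,0,0.05,0],[0,0,0,0,0,0.05,0.5],[0,0,0,0,0,0.05,0.8],[0,0,0,0,0,0.05,0.9],[0,0,0,0,0,0.05,0.9]],
  ],
  squeeze=40,
)

```text
t: 8.45
ee_pos: [0.4728, 0.1899, 0.095]
orientation: [0.007, 0.708, -0.007, 0.706]
force: [0.8, -0.3, -0.5]
width: 0.894
```

Emit:
apply_moves(
  deltas=[
    [[0,0,0,0,0,0,0.9],[0,0,0,0,0,0,0.9],[0,0,1.5,0,0,0,0.9],[0,0,4,0,0,0,0.9],[0,0,7,0,0,0,0.9]],
  ],
)

```text
t: 8.87
ee_pos: [0.4722, 0.1889, 0.1646]
orientation: [0.007, 0.709, -0.007, 0.706]
force: [0.9, 0.5, 0.7]
width: 0.898
```

Emit:
apply_moves(
  deltas=[
    [[0,0,3,0,0,0,0.9],[0,0,6,0,0,0,0.9],[0,0,9,0,0,0,0.9],[0,0,11,0,0,0,0.9],[0,0,11,0,0,0,0.9]],
  ],
)

```text
t: 9.28
ee_pos: [0.4758, 0.1905, 0.2801]
orientation: [0.008, 0.704, -0.006, 0.71]
force: [1.2, 0.9, 0.4]
width: 0.896
```

Emit:
apply_moves(
  deltas=[
    [[0,0,0,0,0,0,0.9],[0,0,0,0,0,0,0.9]],
  ],
)

```text
t: 9.45
ee_pos: [0.4732, 0.189, 0.2745]
orientation: [0.007, 0.707, -0.007, 0.707]
force: [0.3, 0.5, 0.1]
width: 0.898
```

```bash
python3 st.py; python3 - <<'E'
from h import *
b=cam('side');a=cam('scene')
cv2.imwrite('pics/s7.png',np.hstack([cv2.resize(b[0][160:320,240:360],None,fx=3.3,fy=3.3,interpolation=2),cv2.resize(a[0][160:320,240:360],None,fx=3.3,fy=3.3,interpolation=2)])[...,::-1])
w=cam('wrist');save(w,'w7.png'); print(proj(w,(.475,.188,.113)))
E
```

```text
9.45 [0.4732 0.189  0.2745] F [0.3 0.5 0.1] T [ 0.04 -0.01 -0.01] yaw-90deg -0.01974996932352946 w 0.897671510349211 j7 1.1000445774995447
[277.38166091 196.6028423 ]
```

View pics/s7.png

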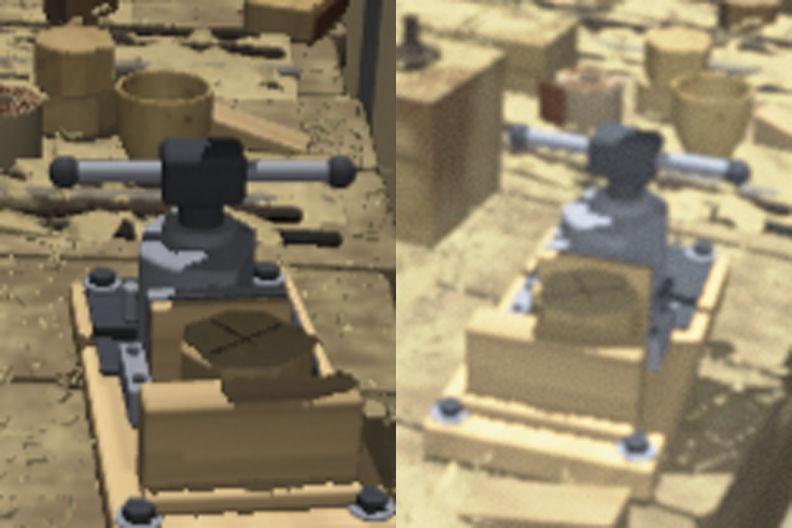

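View pics/w7.png

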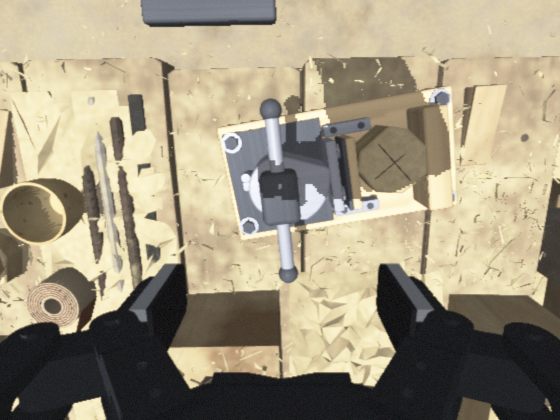

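The handle stands upright with its flange on the cam and the blank clamped. Ball ends are at side (259.4,212.1) and (343.3,212.1), scene (277.3,201.8) and (343.6,212.1), and wrist (270,108) and (288,274). I'll check its height and turn.

```bash
python3 - <<'E'
from h import *
b=cam('side');a=cam('scene');w=cam('wrist')
B=[tri(a,(277.3,201.8),b,(259.4,212.1)),tri(a,(343.6,212.1),b,(343.3,212.1))]
d=B[0]-B[1];print(B,(B[0]+B[1])/2,np.linalg.norm(d),np.arctan2(d[1],d[0]),d[2])
P=[onplane(w,*p,.113) for p in((270,108),(288,274))];d=P[1]-P[0];print((P[0]+P[1])/2,np.linalg.norm(d),np.arctan2(d[1],d[0]))
f=w[0][80:250,210:460];cv2.imwrite('pics/w8.png',cv2.resize(np.clip((f/255.)**.7*255,0,255).astype(np.uint8),None,fx=3.2,fy=3.2,interpolation=2)[...,::-1])
E
```

```text
[array([0.54773345, 0.19337328, 0.11247434]), array([0.40315504, 0.18209547, 0.11370833])] [0.47544425 0.18773437 0.11309133] 0.1450228562098203 0.07784712126272894 -0.001233986440984547
[0.47512463 0.19007143 0.113     ] 0.14664404431323128 0.08508478077069075
```

View pics/w8.png

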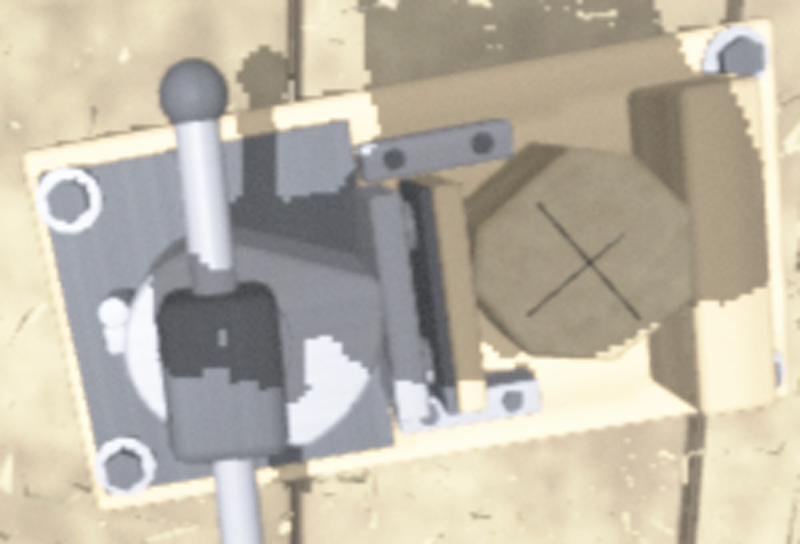

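```bash
python3 - <<'E'
from h import *
print(manip.close_job(), manip.state()['t'])
E
```

```text
the job is handed in; nothing more can be done
the job is handed in; nothing more can be done
```

The T-handle is fully home in the bore, the vise is clamped on the blank, and the gripper has let go. I handed the job in shortly after 9.5 s on the robot's clock.

**What I did:** I gripped the hub and turned it about 0.6 rad counter-clockwise, until its keyways met the keys. It then went down 24.5 mm with the gripper until the flange met the cam. From there I turned it about 1.2 rad clockwise until the wrist moment rose to 2.7 Nm, which I took as the hard stop, then released and lifted clear.

**Last checks:**
- **Height:** the hub measured 0.113 m above the bench, which is exactly home (78 + 35 mm).
- **Level:** the cross-bar was level to about 1 mm over its length.
- **Clamping:** the wrist picture shows the blank flat and held between pad and fence.
- **Contact:** the gripper was clear, with only noise left in the force reading.

**Less certain:**
- **Cam angle:** I could not measure it directly. The bar ended at 0.08 rad and the key mark was at about 1.24 rad at the start. That is about 1.16 rad of turn, give or take 0.1 rad of keyway play, plus the cam's unknown start of 0 to 0.2 rad.
- **Grip slip:** the gripper had gone on to -0.06 rad, so the hub slipped about 0.14 rad in the pads. I put that down to pushing against the stop.
- **Clamping force:** I could not read the force between pad and blank.

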